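Count the blue colonies on the pressure-plate colony counter

ROBOT

A 6-joint arm with a two-finger parallel gripper is mounted at the origin on the work surface. World frame = base frame: x ahead of the robot, y to its left, z up, the work surface at z = 0. Lengths are in m, angles in rad, forces in N, time in s.
With the tool pointing down it reaches from about 0.35 to 0.975 m from the base axis. Payload 7.1 kg.
Tool frame: the origin (TCP) lies between the finger pads, 19 mm behind the fingertips; this is the grasp point; z points along the fingers, y is the line along which they close (so a half turn about z gives the same grasp; the last joint's range is limited). The gripper opens to 88 mm and grips with 3 to 60 N. Pads are 20 mm wide; open, the fingers measure 115 mm over their backs; the gripper's body (75 mm by 178 mm) begins 61 mm behind the grasp point.
Start: joints at [-1.182, 0.423, 1.63, -0, 1.089, -0.019], TCP at [0.248, -0.574, 0.241] pointing down, gripper open.
Joint ranges: [-3, 3], [-0.9, 2.11], [0.09, 2.58], [-1.31, 4.45], [0.11, 2.69], [-2.54, 2.54]. Speed limits (rad/s): [2.39, 2.39, 3.01, 3.14, 3.14, 3.14].

INTERFACE

Orientations are given as a unit quaternion [x, y, z, w].
In Python, from cell import sense, snapshot, sign_off, look_for, landmark_of gives the robot as it stands.
- The arm moves only by the shell command python3 -m inch 'ROWS' [OPENING] [FORCE]. ROWS is a JSON object of lists of equal length, an entry for each row: "translation": the shift along the tool's x, y, z each as a share of 200 mm, from -1 to 1, a list of three; "twist": the turn about the tool's z as a share of pi/2 rad, from -1 to 1. A call has 1 to 12 rows; each row is the pose to reach, as a shift and turn from the pose commanded when the call began, along the tool's axes at that moment; what a row does not reach only later rows make up. A row lasts 1/8 s, in which the tool goes at most 62.5 mm and 10.7 degrees, less where a joint would pass 70% of its speed; a pose out of reach is approached as far as the arm can. A call with a number of a shift or a turn outside -1 to 1 is refused whole. A call with a gripper value outside its range is refused whole. OPENING is the opening, from 0 (shut) to 1 (fully open), set as the call begins (- or left out, the last holds). The fingers move at their own pace and stop on an object; FORCE is the grip in N (left out, the last holds). Time passes only in rows, so rows that repeat a pose let the fingers close. It gives the time, the measured TCP pose, the force, the opening and the grip force at its end, in the units of the state.
- sense(): the state, without advancing time (a new reading comes with each control period).
- snapshot(name): name is "scene" or "side" or "wrist"; returns a dict with "frame" (480x640x3 uint8, red, green, blue), "mtx" (3x3 intrinsics, pixels), "rvec" (rotation vector, rad) and "tvec" (3), from world to camera coordinates, as OpenCV has them. Camera axes: x right, y down, z forward; pixel columns grow to the right and rows downward; lengths in m; the calibration is good to about 2 mm. A picture is of the moment at which its call begins. There is no depth.
- sign_off(): hands the job in; it is judged then, once.
Trained networks look in a picture, given as the dict that the camera call returned (one of the last four; its "shot" number tells which), for a name from the list of things; names that differ only in an ending like _2 or _b are one class to them, and where a whole thing is asked for, a point or a joint stands for the part that bears it (a point fixed in the world has none). Each returns a list of dicts, best first, with "score" (0 to 1); they miss things now and then, are a little off and sometimes report something else, mostly with a low value. They report only what shows in the picture. A call takes as long as a camera call. They do not tell look-alikes from the thing itself.
- look_for(label, picture): "box" ([left, top, width, height] in pixels, round what is visible of it).
- landmark_of(label, picture): "centre" ([column, row] in pixels: a listed point, or the origin of a listed thing).
The state is a dict: "time_s": time; "joints": joint angles; "joint_vel": joint speeds; "tau": joint torques, N m; "position": TCP position; "eef_rot": TCP orientation; "ft_force": force on the tool from outside, world axes, zero at the start; "wrist_torque": the same for the moment, N m; "grip_width": opening from 0.0 (shut) to 1.0 (fully open); "grip_force": force on a finger pad.
Only numpy, scipy, OpenCV 4.12 (cv2) and the standard library are available. Lean on these libraries where they do the work, as an engineer would, in place of code of your own. Each camera call takes 0.05 s, during which the arm holds its last target. There are 200 camera calls.

TASK

Count the five blue colonies of the petri dish on the colony counter by touch: with the fingers closed and pointing straight down, start at the blue colony beside the black pen tick and follow the row to its other end, centring the fingertips on each in turn and pressing lightly until the sprung plate under the dish goes about half way down (3 mm or a little more), then letting it come right back up before the next. Press none of the pink colonies, never press hard, do not lift or shift the dish, and leave everything else on the bench alone. Finish with the hand clear of the dish.

Things in the scene. Friction and masses are not known exactly. Their poses are not given: they have to be found in the camera images.
- dish: Closed petri dish, loose, lying agar side up on the counter's round plate: lid 150 mm across, 11 mm high, below; flat top 145 mm across, 16 mm above its underside; cream agar with flat round colonies 10 mm across, five blue and three pink; black pen tick (14 x 6 mm) at the rim just outside the first blue one. 85 g. Origin: centre of underside; z up. May be turned any way.
- blue1 (a point): Centre of the first (beside the pen tick) blue colony, on the flat top of the dish. The five follow one another in a shallow arc, 26 to 29 mm apart.
- blue2 (a point): Centre of the second blue colony, on the flat top of the dish. The five follow one another in a shallow arc, 26 to 29 mm apart.
- blue3 (a point): Centre of the third blue colony, on the flat top of the dish. The five follow one another in a shallow arc, 26 to 29 mm apart.
- blue4 (a point): Centre of the fourth blue colony, on the flat top of the dish. The five follow one another in a shallow arc, 26 to 29 mm apart.
- blue5 (a point): Centre of the fifth and last blue colony, on the flat top of the dish. The five follow one another in a shallow arc, 26 to 29 mm apart.
- pink1 (a point): Centre of a pink colony (not to be pressed), on the flat top of the dish, at least 33 mm from every blue one.
- pink2 (a point): Centre of a pink colony (not to be pressed), on the flat top of the dish, at least 33 mm from every blue one.
- pink3 (a point): Centre of a pink colony (not to be pressed), on the flat top of the dish, at least 33 mm from every blue one.
- plate (a joint): How far the counter's round sprung plate (170 mm across, under the dish) is down: 0 = up at rest, 0.006 = on its hard stop. Pressed through the dish it starts to move at about 1 N, needs about 3 N at 2.5 mm and 6 N at the bottom, and springs back when let go. The counter registers a touch at 2.5 mm.
- stage (a point): Centre of the plate's top face at rest, 78 mm above the table; its axes are the counter's (x towards the rear console, away from the robot when not turned). The dish lies centred here, between three small stops 6 mm high that leave it 2 mm of play.
- counter: White colony counter, fixed: 320 mm wide (y), from 110 mm in front of its origin to 173 mm behind; deck 70 mm above the table, rear console 100 mm; a magnifier 105 mm across is swung aside at the right rear (120 mm behind, 210 mm right of the origin, 196 mm high). Origin: on the table below the plate's centre; x to the console.
- dropper1: Amber dropper bottle with white teat, 30 mm across, 83 mm high, standing loose on the counter's deck to the right of the plate. Origin: centre of its underside. Leave it alone.
- dropper2: Amber dropper bottle, 30 mm across, 83 mm high, on the table at the right. Origin: centre of its underside. Leave it alone.
- dropper3: Another such dropper bottle on the table at the right. Origin: centre of its underside. Leave it alone.
- pen: White marker pen with dark cap, 137 x 13 x 15 mm, lying along x on the counter's deck to the left of the plate. Origin: centre of its underside. Leave it alone.
- spare_dishes: Stack of three small petri dishes, 90 mm across, 48 mm high, on the table at the left. Origin: centre of its underside. Leave it alone.
- rack: Steel rack, 200 x 75 mm, with eight capped tubes, 120 mm high, on the table at the left. Origin: centre of its underside. Leave it alone.
- tally: Round steel hand tally counter, 46 mm across, 38 mm high, on the table at the right. Origin: centre of its underside. Leave it alone.
Not all that is in view belongs to the job. What is meant by the dish is not green or yellow, and is the smaller of those in its own colour.

How it is judged:
On the way, in this order (a step that is already met when the one before it is completed fails the run):
1. the first (beside the pen tick) blue colony is pressed lightly and the plate dips at least 2.5 mm (contact force between the fingers and dish above 0.5 N and horizontal distance between the grasp point and blue1 below 0.01 m and value of joint plate above 0.0025 m), for 0.05 s.
2. the plate is let up again (within 1 mm of its top) (value of joint plate below 0.001 m), for 0.05 s.
3. the second blue colony is pressed lightly and the plate dips at least 2.5 mm (contact force between the fingers and dish above 0.5 N and horizontal distance between the grasp point and blue2 below 0.01 m and value of joint plate above 0.0025 m), for 0.05 s.
4. the plate is let up again (within 1 mm of its top) (value of joint plate below 0.001 m), for 0.05 s.
5. the third blue colony is pressed lightly and the plate dips at least 2.5 mm (contact force between the fingers and dish above 0.5 N and horizontal distance between the grasp point and blue3 below 0.01 m and value of joint plate above 0.0025 m), for 0.05 s.
6. the plate is let up again (within 1 mm of its top) (value of joint plate below 0.001 m), for 0.05 s.
7. the fourth blue colony is pressed lightly and the plate dips at least 2.5 mm (contact force between the fingers and dish above 0.5 N and horizontal distance between the grasp point and blue4 below 0.01 m and value of joint plate above 0.0025 m), for 0.05 s.
8. the plate is let up again (within 1 mm of its top) (value of joint plate below 0.001 m), for 0.05 s.
9. the fifth and last blue colony is pressed lightly and the plate dips at least 2.5 mm (contact force between the fingers and dish above 0.5 N and horizontal distance between the grasp point and blue5 below 0.01 m and value of joint plate above 0.0025 m), for 0.05 s.
At the end, for the whole second after the job is handed in: All five blue colonies pressed in order (tool point within 10 mm of each centre, plate down 2.5 mm or more, up within 1 mm between touches); plate up, dish flat and at rest within 5 mm of the plate's centre, every bystander within 12 mm of its start (value of joint plate below 0.001 m and horizontal distance between dish and stage below 0.005 m and z of dish in the frame of stage below 0.003 m and angle between dish's own z axis and vertical below 0.05 rad and linear speed of dish below 0.02 m/s and distance of each of dropper1, dropper2, dropper3, pen, spare_dishes, rack, tally from where it was at the start of the episode below 0.012 m).
It fails at once if the dish is pressed harder than 20 N (contact force between the fingers and dish above 20 N).
It fails at once if a pink colony is pressed (plate dips with the fingertips within 10 mm of it) ((contact force between the fingers and dish above 0.5 N and horizontal distance between the grasp point and pink1 below 0.01 m and value of joint plate above 0.0025 m) or (contact force between the fingers and dish above 0.5 N and horizontal distance between the grasp point and pink2 below 0.01 m and value of joint plate above 0.0025 m) or (contact force between the fingers and dish above 0.5 N and horizontal distance between the grasp point and pink3 below 0.01 m and value of joint plate above 0.0025 m)).
It fails at once if the dish is lifted (more than 5 mm) or tipped (z of dish in the frame of stage above 0.005 m or angle between dish's own z axis and vertical above 0.12 rad).
It fails at once if the dish is shifted more than 6 mm on the plate (horizontal distance between dish and stage above 0.006 m).
It fails at once if a bystander is moved more than 15 mm (distance of any of dropper1, dropper2, dropper3, pen, spare_dishes, rack, tally from where it was at the start of the episode above 0.015 m).
It also fails if it takes over 56 s, if anything falls off the work surface, if the arm or the gripper's body presses on something with over 40 N, if the wrist force passes 120 N, or if a joint passes its speed limit or range.

## Working session

There is one attempt and no reset: what is moved stays moved. The work goes in short steps, Python scripts to look and compute and a shell command to move; the robot and the scene stay as the last step left them, time stands still between calls to the robot, and variables do not carry over. Pictures are saved under pics/ and viewed, at most 10 in all, crops included, and the job is handed in when it is done.

```bash
mkdir -p pics; ls; cat > h.py <<'E'
import numpy as np, cv2
from cell import sense, snapshot, look_for, landmark_of
def save(p,n): cv2.imwrite('pics/'+n,p['frame'][:,:,::-1])
def ray(p,uv,z):
    R=cv2.Rodrigues(np.array(p['rvec'],float))[0]; t=np.array(p['tvec'],float).ravel()
    d=R.T@np.linalg.solve(np.array(p['mtx'],float),[uv[0],uv[1],1.]); c=-R.T@t
    return c+d*(z-c[2])/d[2]
E
python3 - <<'E'
from h import *
s=sense(); print(s['time_s'],s['position'],s['eef_rot'],s['ft_force'],s['grip_width'])
for n in ('scene','side'):
    p=snapshot(n); save(p,n+'0.png')
    for l in ['dish','blue1','blue2','blue3','blue4','blue5','pink1','stage']:
        r=landmark_of(l,p); print(n,l,[(np.round(q['centre']).tolist(),round(q['score'],2),np.round(ray(p,q['centre'],0.078 if l in('dish','stage') else .094)[:2],3).tolist()) for q in r[:5]])
E
```

```text
pics
0.0 [ 0.24768946 -0.57324118  0.24062228] [ 9.79280963e-01  2.02504901e-01 -1.44399509e-04 -7.34822218e-04] [ 0.36992344 -0.59352687 -0.97382812] 0.9970820543473053
scene dish [([383.0, 232.0], 0.97, [0.568, 0.185]), ([306.0, 288.0], 0.89, [0.587, -0.07]), ([202.0, 258.0], 0.76, [0.368, -0.211]), ([278.0, 235.0], 0.62, [0.418, -0.027])]
scene blue1 [([199.0, 246.0], 0.96, [0.347, -0.204]), ([176.0, 258.0], 0.93, [0.346, -0.265]), ([188.0, 251.0], 0.91, [0.343, -0.23]), ([317.0, 286.0], 0.89, [0.605, -0.053]), ([304.0, 277.0], 0.88, [0.569, -0.062])]
scene blue2 [([199.0, 246.0], 0.96, [0.347, -0.204]), ([176.0, 258.0], 0.93, [0.346, -0.265]), ([188.0, 251.0], 0.91, [0.343, -0.23]), ([317.0, 286.0], 0.89, [0.605, -0.053]), ([304.0, 277.0], 0.88, [0.569, -0.062])]
scene blue3 [([199.0, 246.0], 0.96, [0.347, -0.204]), ([176.0, 258.0], 0.93, [0.346, -0.265]), ([188.0, 251.0], 0.91, [0.343, -0.23]), ([317.0, 286.0], 0.89, [0.605, -0.053]), ([304.0, 277.0], 0.88, [0.569, -0.062])]
scene blue4 [([199.0, 246.0], 0.96, [0.347, -0.204]), ([176.0, 258.0], 0.93, [0.346, -0.265]), ([188.0, 2
[... 1360 characters left out ...]
 -0.07])]
side blue4 [([319.0, 207.0], 0.98, [0.564, -0.062]), ([309.0, 205.0], 0.97, [0.589, -0.049]), ([436.0, 253.0], 0.92, [0.228, -0.129]), ([347.0, 279.0], 0.9, [0.311, 0.101]), ([402.0, 252.0], 0.9, [0.287, -0.07])]
side blue5 [([319.0, 207.0], 0.98, [0.564, -0.062]), ([309.0, 205.0], 0.97, [0.589, -0.049]), ([436.0, 253.0], 0.92, [0.228, -0.129]), ([347.0, 279.0], 0.9, [0.311, 0.101]), ([402.0, 252.0], 0.9, [0.287, -0.07])]
side pink1 [([405.0, 239.0], 0.96, [0.315, -0.119]), ([423.0, 236.0], 0.94, [0.291, -0.158]), ([304.0, 209.0], 0.9, [0.586, -0.026]), ([253.0, 304.0], 0.9, [0.396, 0.308]), ([345.0, 266.0], 0.86, [0.346, 0.07])]
side stage [([316.0, 207.0], 0.33, [0.588, -0.075])]
```

View pics/scene0.png

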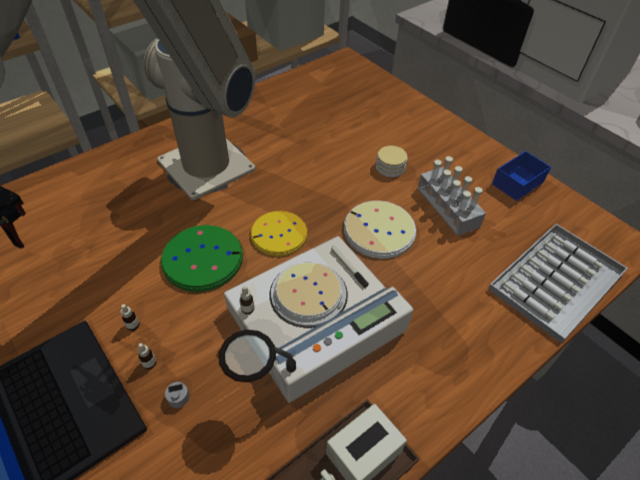

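View pics/side0.png

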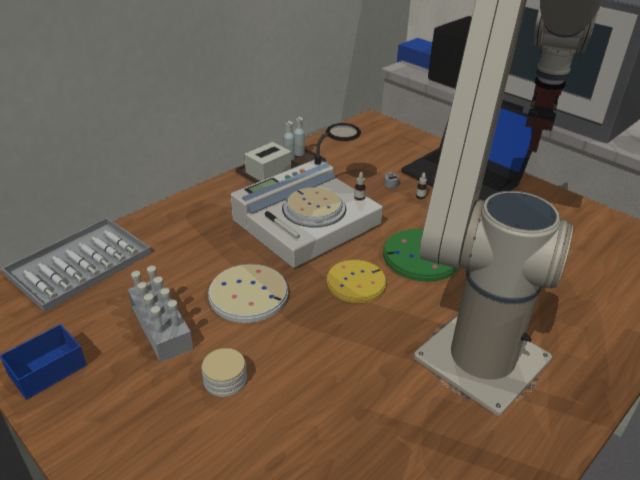

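The target is the small cream dish on the counter, centred at scene (306,288) and side (316,206), at about (0.59,-0.07). The larger cream dish and the green and yellow ones are decoys. Next I'll close the fingers and move above it for a wrist view.

```bash

python3 -m inch '{"translation":[[0,0,-0.5],[0.5,-0.31,-0.5],[1,-0.62,-0.5],[1,-0.62,-0.5],[1,-0.62,-0.5],[1,-0.62,-0.5],[1,-0.62,-0.5],[1,-0.62,-0.5]],"twist":[0,0,0,0,0,0,0,0]}' 0 10
python3 -m inch '{"translation":[[0.5,-0.31,0],[1,-0.62,0],[1,-0.62,0],[1,-0.62,0],[1,-0.62,0],[1,-0.62,0],[1,-0.62,0]],"twist":[0,0,0,0,0,0,0]}'
python3 -m inch '{"translation":[[0.2,-0.2,0],[0.2,-0.35,0],[0.2,-0.35,0],[0.2,-0.35,0],[0.2,-0.35,0]],"twist":[0,0,0,0,0]}'
python3 - <<'E'
from h import *
s=sense(); print(s['time_s'],s['position'],s['eef_rot'],s['ft_force'],s['grip_width'])
p=snapshot('wrist'); save(p,'w0.png')
for l in ['dish','blue1','pink1','stage','counter','dropper1','pen']:
    z={'dish':.078,'stage':.078,'counter':0,'dropper1':.07,'pen':.07}.get(l,.094)
    for q in landmark_of(l,p)[:12]: print(l,np.round(q['centre'],1),round(q['score'],2),np.round(ray(p,q['centre'],z)[:2],4))
E
```

```text
time_s: 1.9
position: [0.3817, -0.3814, 0.3412]
eef_rot: [0.979, 0.202, -0.0, -0.0]
ft_force: [0.2, 0.2, -0.9]
grip_width: 0.128
grip_force: 0.0
time_s: 2.78
position: [0.516, -0.1889, 0.3413]
eef_rot: [0.98, 0.201, -0.0, 0.0]
ft_force: [0.3, -0.8, -0.2]
grip_width: 0.007
grip_force: 0.0
time_s: 3.4
position: [0.5258, -0.1086, 0.3415]
eef_rot: [0.979, 0.202, 0.0, 0.0]
ft_force: [-0.2, 0.6, -0.0]
grip_width: 0.006
grip_force: 0.0
3.4 [ 0.52582438 -0.10860366  0.34148542] [9.79450374e-01 2.01685177e-01 1.55850200e-04 1.70506075e-04] [-0.17653466  0.55854796 -0.04926191] 0.005684456051465358
dish [308.4 143.7] 0.95 [ 0.5965 -0.0684]
dish [202.2 265.5] 0.93 [0.3999 0.0004]
dish [308.  333.4] 0.89 [ 0.3609 -0.1673]
dish [ 77.  110.7] 0.69 [0.525  0.1897]
dish [211.6 102.7] 0.58 [0.5941 0.0504]
blue1 [ 74.3 161.4] 0.94 [0.4723 0.1713]
blue1 [302.1 191.3] 0.92 [ 0.5441 -0.0828]
blue1 [314.  361.7] 0.85 [ 0.3322 -0.1888]
blue1 [205.9 263.2] 0.84 [ 0.4126 -0.006 ]
blue1 [289.7 162.8] 0.83 [ 0.5687 -0.0571]
blue1 [187.2 254.8] 0.83 [0.4141 0.019 ]
blue1 [309.  116.1] 0.81 [ 0.6239 -0.0579]
blue1 [ 85.6 107.6] 0.81 [0.5349 0.1713]
blue1 [286.5 335.5] 0.7 [ 0.3558 -0.1382]
blue1 [329.4  99.7] 0.69 [ 0.6481 -0.0718]
blue1 [294.8 139.1] 0.67 [ 0.5952 -0.0526]
blue1 [168.3 255.6] 0.67 [0.4037 0.0404]
pink1 [181.3 280.3] 0.9 [0.3778 0.0159]
pink1 [326.4 162.2] 0.89 [ 0.5861 -0.0956]
pink1 [217.  243.2] 0.89 [ 0.4433 -0.0105]
pink1 [120.7 102.8] 0.84 [0.555 0.137]
pink1 [333.5 341.7] 0.83 [ 0.3722 -0.2006]
pink1 [265.7 129.5] 0.71 [ 0.5918 -0.0188]
pink1 [200.3 296.9] 0.69 [ 0.3649 -0.0136]
pink1 [ 37.4 134.8] 0.59 [0.4851 0.2152]
pink1 [307.3 112.6] 0.22 [ 0.6265 -0.0547]
counter [518.7 235.1] 0.55 [ 0.5993 -0.4135]
dropper1 [448.  349.9] 0.89 [ 0.4115 -0.3674]
dropper1 [491.4 295.8] 0.85 [ 0.5109 -0.3789]
dropper1 [387.6 223.8] 0.84 [ 0.5456 -0.2007]
pen [212.6  99.6] 0.59 [0.5976 0.0529]
```

View pics/w0.png

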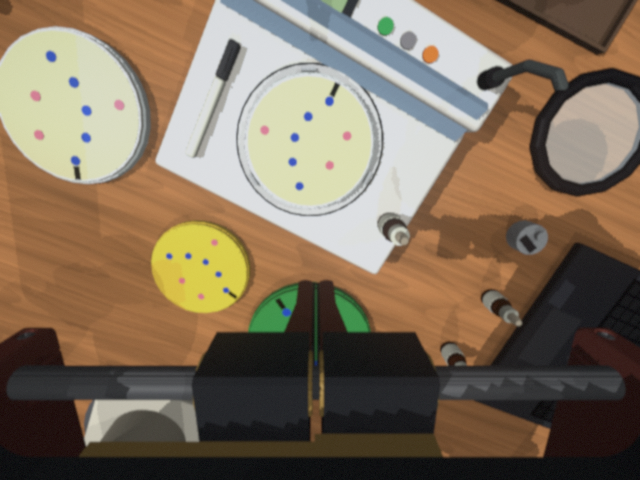

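The wrist view shows the pen tick at (335,89). The blue row runs (329,101), (308,116), (295,138), (293,162), (299,186), and the pinks are at (265,130), (347,136), (330,165). I'll refine these by colour segmentation and compare with the scene view.

```bash
cat > m.py <<'E'
from h import *
def colonies(p,c=(0.5965,-0.0684)):
    hsv=cv2.cvtColor(p['frame'],cv2.COLOR_RGB2HSV); out={}
    for nm,lo,hi in(('blue',(105,90,60),(135,255,255)),('pink',(165,60,120),(180,255,255)),('pinkB',(0,80,120),(8,255,255))):
        n,_,st,ce=cv2.connectedComponentsWithStats(cv2.inRange(hsv,lo,hi))
        out[nm]=[(ce[i],st[i,4],ray(p,ce[i],.094)[:2]) for i in range(1,n) if st[i,4]>5]
        out[nm]=[o for o in out[nm] if np.hypot(*(o[2]-c))<.075]
    return out
if __name__=='__main__':
    for n in('wrist','scene','side'):
        p=snapshot(n); o=colonies(p)
        for k in o:
            for q in sorted(o[k],key=lambda q:-q[2][0]): print(n,k,np.round(q[0],1),q[1],np.round(q[2],4))
        for q in landmark_of('dish',p)[:5]:
            w=ray(p,q['centre'],.078)[:2]
            if np.hypot(*(w-[.595,-.07]))<.03: print('dish',np.round(w,4))
E
python3 m.py
```

```text
wrist blue [330.3 101. ] 55 [ 0.647  -0.0718]
wrist blue [309.  116.2] 48 [ 0.6235 -0.0565]
wrist blue [295.6 137.3] 47 [ 0.597  -0.0513]
wrist blue [293.3 162. ] 40 [ 0.571  -0.0592]
wrist blue [300.1 186.1] 39 [ 0.5486 -0.077 ]
wrist pink [347.9 135.7] 45 [ 0.622  -0.1048]
wrist pink [265.4 129.8] 47 [ 0.5911 -0.0173]
wrist pink [330.3 165. ] 40 [ 0.5847 -0.0997]
dish [ 0.5982 -0.0691]
scene blue [321.6 302.9] 11 [ 0.6466 -0.0729]
scene blue [320.3 292.1] 9 [ 0.6228 -0.0575]
scene blue [315.  283.3] 7 [ 0.5969 -0.0522]
scene blue [305.  277.7] 7 [ 0.5712 -0.0606]
scene blue [292.9 275.1] 8 [ 0.5488 -0.078 ]
scene pink [302.5 303. ] 8 [ 0.6216 -0.106 ]
scene pink [325.  274.3] 7 [ 0.591  -0.0188]
scene pink [294.  290.5] 6 [ 0.5842 -0.1011]
scene pinkB [294.  290.5] 10 [ 0.5842 -0.1011]
dish [ 0.5886 -0.0639]
dish [ 0.6065 -0.0924]
```

```bash
python3 - <<'E'
from h import *
p=snapshot('wrist')
a,b=ray(p,(192,155),.08),ray(p,(234,42),.08); print('pen',a,b,'yaw',np.arctan2(*(b-a)[1::-1]))
for uv in((590,130),(535,150),(565,75),(485,78)): print('mag',uv,ray(p,uv,.196)[:2])
s=sense(); q=s['eef_rot']
from scipy.spatial.transform import Rotation as Ro
R=Ro.from_quat(q).as_matrix(); pos=s['position']; print(R.round(3),pos)
T=np.array([[.6468,-.0723],[.6232,-.057],[.597,-.0517],[.5711,-.0599],[.5487,-.0775]])
pr=np.array(pos[:2])
for t in T:
    print(np.round(R.T@np.r_[t-pr,0]/.2,3), 'end +y',np.round(t+R[:2,1]*.089,3)); pr=t
E
```

```text
pen [0.52971522 0.05481312 0.08      ] [0.66116837 0.04802852 0.08      ] yaw -0.05156657040520449
mag (590, 130) [ 0.70010648 -0.27874166]
mag (535, 150) [ 0.66865501 -0.2461156 ]
mag (565, 75) [ 0.72608254 -0.23502217]
mag (485, 78) [ 0.69913646 -0.17805275]
[[ 0.918  0.397  0.   ]
 [ 0.397 -0.918 -0.   ]
 [ 0.     0.    -1.   ]] [ 0.52569579 -0.10722332  0.34138678]
[0.625 0.08  0.   ] end +y [ 0.682 -0.154]
[-0.078 -0.117 -0.   ] end +y [ 0.659 -0.139]
[-0.11  -0.076 -0.   ] end +y [ 0.632 -0.133]
[-0.135 -0.014 -0.   ] end +y [ 0.606 -0.142]
[-0.138  0.036 -0.   ] end +y [ 0.584 -0.159]
```

```bash

python3 -m inch '{"translation":[[0.3,0.04,0],[0.625,0.08,0.2],[0.625,0.08,0.5],[0.625,0.08,0.7],[0.625,0.08,0.7],[0.625,0.08,0.7],[0.625,0.08,0.7],[0.625,0.08,0.7]],"twist":[0.11,0.22,0.33,0.44,0.5,0.5,0.5,0.5]}' 0 10
cat > d.py <<'E'
from h import *
from scipy.spatial.transform import Rotation as Ro
s=sense(); R=Ro.from_quat(s['eef_rot']).as_matrix(); pos=np.array(s['position'])
T=np.array([[.6468,-.0723],[.6232,-.057],[.597,-.0517],[.5711,-.0599],[.5487,-.0775]])
print(s['time_s'],pos.round(4),np.round(s['ft_force'],2),s['grip_width'],R[:,2].round(3),s['joints'][5])
for t in T: print(np.round(R.T@np.r_[t-pos[:2],0.113-pos[2]]/.2,3))
E
python3 d.py
```

```text
time_s: 5.15
position: [0.6472, -0.0725, 0.2023]
eef_rot: [0.982, -0.187, 0.001, -0.0]
ft_force: [-1.1, 0.5, 0.1]
grip_width: 0.006
grip_force: 0.0
5.15 [ 0.6472 -0.0725  0.2023] [-1.08  0.5   0.06] 0.006495054194488461 [ 0.002 -0.    -1.   ] 1.8175415036104328
[-0.003 -0.     0.447]
[-0.141 -0.028  0.446]
[-0.273 -0.004  0.446]
[-0.378  0.081  0.446]
[-0.45   0.204  0.446]
```

```bash

python3 -m inch '{"translation":[[0,0,0.2],[0,0,0.35],[0,0,0.41],[0,0,0.42],[0,0,0.42],[0,0,0.42]],"twist":[0,0,0,0,0,0]}'
python3 d.py
python3 - <<'E'
from h import *
for n in('wrist','side'):
    save(snapshot(n),n+'1.png')
a=cv2.imread('pics/side1.png')[150:270,230:430]; b=cv2.imread('pics/wrist1.png')
cv2.imwrite('pics/c1.png',np.vstack([cv2.resize(a,(500,300),interpolation=2),cv2.resize(b,(500,280))]))
E
```

```text
time_s: 5.9
position: [0.6476, -0.0725, 0.1187]
eef_rot: [0.982, -0.188, 0.001, -0.0]
ft_force: [0.3, -0.1, -0.2]
grip_width: 0.004
grip_force: 0.0
5.9 [ 0.6476 -0.0725  0.1187] [ 0.34 -0.07 -0.24] 0.004385910286868421 [ 0.002 -0.    -1.   ] 1.8185627753545934
[-0.004  0.001  0.028]
[-0.142 -0.027  0.028]
[-0.274 -0.003  0.028]
[-0.379  0.082  0.028]
[-0.451  0.206  0.027]
```

View pics/c1.png

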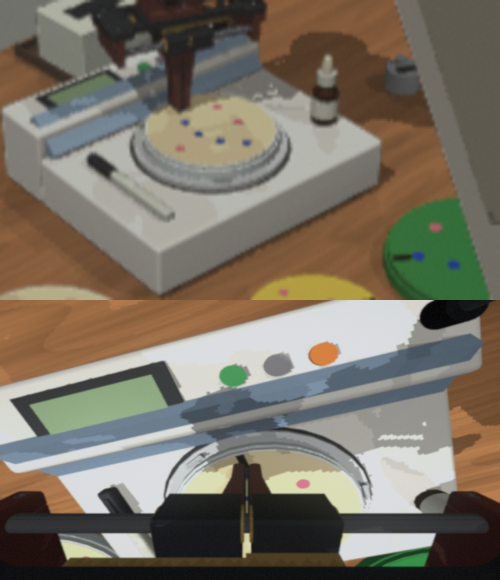

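The fingertips hover over the first colony, beside the tick at about (240,460) in the lower panel. The other four blue ones are free in the upper panel. I'll press in small steps.

```bash

python3 -m inch '{"translation":[[0,0,0.01],[0,0,0.02],[0,0,0.03],[0,0,0.035],[0,0,0.035],[0,0,0.035]],"twist":[0,0,0,0,0,0]}' | egrep 'pos|ft'
python3 -m inch '{"translation":[[0,0,0.005],[0,0,0.01],[0,0,0.01],[0,0,0.01]],"twist":[0,0,0,0]}'| egrep 'pos|ft'
```

```text
position: [0.6468, -0.0724, 0.1105]
ft_force: [-1.4, -0.1, 3.5]
position: [0.6468, -0.0724, 0.1084]
ft_force: [-1.7, -0.2, 5.7]
```

```bash

python3 -m inch '{"translation":[[0,0,-0.02],[0,0,-0.05],[0,0,-0.06],[0,0,-0.06],[0,0,-0.06]],"twist":[0,0,0,0,0]}'| egrep 'pos|ft'
python3 d.py; python3 m.py | grep side; python3 m.py | grep scene
```

```text
position: [0.6466, -0.0724, 0.1202]
ft_force: [0.6, -1.0, 0.2]
7.875 [ 0.6466 -0.0724  0.1202] [ 0.57 -1.04  0.21] 0.012394136582025737 [-0.  0. -1.] 1.818623463111302
[ 0.001 -0.001  0.036]
[-0.137 -0.028  0.036]
[-0.269 -0.005  0.036]
[-0.374  0.081  0.036]
[-0.446  0.204  0.036]
side pinkB [301.5 208.8] 6 [ 0.5906 -0.0229]
scene blue [305.  277.5] 6 [ 0.5707 -0.0603]
scene pink [302.5 303. ] 8 [ 0.6216 -0.106 ]
```

```bash

python3 -m inch '{"translation":[[-0.07,-0.014,0],[-0.137,-0.028,0],[-0.137,-0.028,0],[-0.137,-0.028,0.015],[-0.137,-0.028,0.03],[-0.137,-0.028,0.04],[-0.137,-0.028,0.05],[-0.137,-0.028,0.055],[-0.137,-0.028,0.055],[-0.137,-0.028,0.055]],"twist":[0,0,0,0,0,0,0,0,0,0]}'| egrep 'pos|ft'
```

```text
position: [0.6235, -0.0572, 0.1096]
ft_force: [-0.9, -0.7, 4.1]
```

```bash

python3 -m inch '{"translation":[[0,0,0.004],[0,0,0.004],[0,0,0.004]],"twist":[0,0,0]}'| egrep 'pos|ft'
python3 -m inch '{"translation":[[0,0,-0.02],[0,0,-0.05],[0,0,-0.055],[0,0,-0.055],[0,0,-0.055]],"twist":[0,0,0,0,0]}'| egrep 'pos|ft'
python3 d.py
```

```text
position: [0.6235, -0.0572, 0.1087]
ft_force: [0.1, -0.8, 4.6]
position: [0.6231, -0.057, 0.1194]
ft_force: [-0.3, -0.2, 1.3]
10.725 [ 0.6231 -0.057   0.1194] [-0.25 -0.23  1.3 ] 0.006419180633691325 [-0.001  0.    -1.   ] 1.837990090408994
[0.138 0.027 0.032]
[ 0.    -0.     0.032]
[-0.131  0.024  0.032]
[-0.237  0.109  0.032]
[-0.308  0.232  0.032]
```

```bash

python3 -m inch '{"translation":[[-0.06,0.012,0],[-0.131,0.024,0],[-0.131,0.024,0],[-0.131,0.024,0.015],[-0.131,0.024,0.03],[-0.131,0.024,0.04],[-0.131,0.024,0.05],[-0.131,0.024,0.055],[-0.131,0.024,0.055],[-0.131,0.024,0.055]],"twist":[0,0,0,0,0,0,0,0,0,0]}'| egrep 'pos|ft'
python3 -m inch '{"translation":[[0,0,0.002],[0,0,0.002],[0,0,0.002]],"twist":[0,0,0]}'| egrep 'pos|ft'
python3 - <<'E'
from h import *
p=snapshot('wrist'); cv2.imwrite('pics/w3.png',p['frame'][:,:,::-1])
p=snapshot('side'); cv2.imwrite('pics/s3.png',cv2.resize(p['frame'][150:270,230:430,::-1],(800,480),interpolation=2))
E
```

```text
position: [0.5976, -0.052, 0.1089]
ft_force: [0.2, -0.2, 4.0]
position: [0.5976, -0.0519, 0.1083]
ft_force: [1.5, -0.3, 5.3]
```

View pics/s3.png

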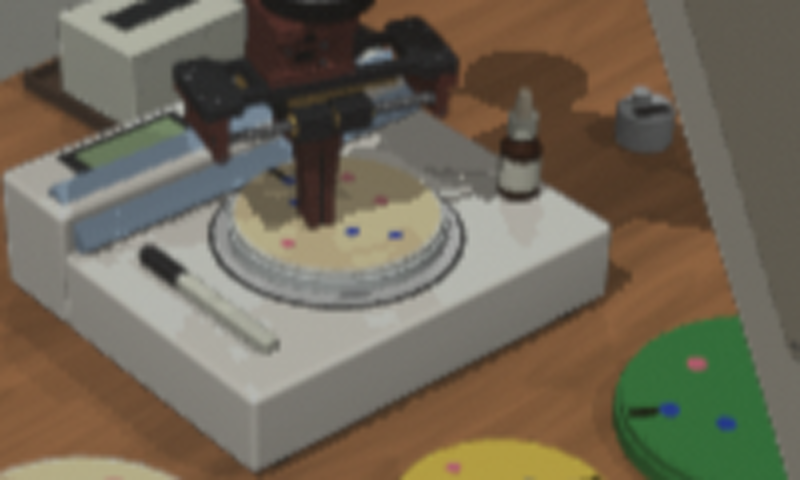

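The tip at (318,225) is on the third colony. Blue 1 and 2 are behind it at (285,182) and (295,203), blue 4 and 5 are ahead at (352,231) and (396,235), and the dish is still in place.

```bash

python3 -m inch '{"translation":[[0,0,-0.02],[0,0,-0.05],[0,0,-0.055],[0,0,-0.055],[0,0,-0.055]],"twist":[0,0,0,0,0]}'| egrep 'pos|ft'
python3 d.py; python3 m.py|egrep "wrist|scene"
```

```text
position: [0.5969, -0.0519, 0.1189]
ft_force: [0.3, -0.9, -0.1]
13.075 [ 0.5969 -0.0519  0.1189] [ 0.31 -0.9  -0.1 ] 0.002492797970893462 [-0.001  0.    -1.   ] 1.841837271417218
[0.27  0.003 0.029]
[ 0.132 -0.025  0.029]
[ 0.    -0.001  0.03 ]
[-0.105  0.085  0.03 ]
[-0.177  0.208  0.03 ]
wrist blue [318.9 200. ] 244 [ 0.6462 -0.0718]
wrist blue [308.6 251.3] 211 [ 0.6225 -0.0564]
wrist blue [349.2 327.2] 94 [ 0.5708 -0.061 ]
wrist pink [395.3 221.2] 240 [ 0.6211 -0.1049]
wrist pink [266.7 324.7] 186 [ 0.5899 -0.0171]
wrist pink [407.4 285.2] 195 [ 0.5837 -0.1001]
wrist pinkB [389.6 214.9] 8 [ 0.6254 -0.1031]
wrist pinkB [402.1 215.6] 8 [ 0.6226 -0.1091]
wrist pinkB [392.6 227.2] 24 [ 0.6185 -0.1026]
wrist pinkB [415.7 286. ] 7 [ 0.5816 -0.1042]
scene blue [321.3 302.9] 9 [ 0.6462 -0.0734]
scene blue [320.1 292.1] 8 [ 0.6225 -0.0579]
scene blue [305.  277.5] 6 [ 0.5707 -0.0603]
scene blue [292.8 275. ] 10 [ 0.5484 -0.078 ]
scene pink [302.3 302.9] 9 [ 0.6212 -0.1061]
scene pink [324.7 274.1] 9 [ 0.5901 -0.0191]
scene pink [294.  290.5] 6 [ 0.5842 -0.1011]
scene pinkB [294.1 290.7] 9 [ 0.5847 -0.1011]
```

```bash

python3 -m inch '{"translation":[[-0.05,0.04,0],[-0.105,0.085,0],[-0.105,0.085,0],[-0.105,0.085,0.015],[-0.105,0.085,0.03],[-0.105,0.085,0.04],[-0.105,0.085,0.05],[-0.105,0.085,0.055],[-0.105,0.085,0.055],[-0.105,0.085,0.055]],"twist":[0,0,0,0,0,0,0,0,0,0]}'| egrep 'pos|ft'
python3 -m inch '{"translation":[[0,0,0.002],[0,0,0.002],[0,0,0.002]],"twist":[0,0,0]}'| egrep 'pos|ft'
python3 -m inch '{"translation":[[0,0,-0.02],[0,0,-0.05],[0,0,-0.055],[0,0,-0.055],[0,0,-0.055]],"twist":[0,0,0,0,0]}'| egrep 'pos|ft'
python3 d.py
```

```text
position: [0.5718, -0.06, 0.1085]
ft_force: [0.7, -0.9, 3.7]
position: [0.5718, -0.06, 0.1079]
ft_force: [1.0, -0.1, 5.8]
position: [0.5711, -0.0599, 0.1185]
ft_force: [-1.0, 0.4, -0.6]
15.625 [ 0.5711 -0.0599  0.1185] [-1.04  0.38 -0.63] 0.006169155993188357 [-0.001  0.    -1.   ] 1.823124878294067
[ 0.374 -0.082  0.027]
[ 0.237 -0.11   0.027]
[ 0.105 -0.086  0.028]
[-0.    -0.     0.028]
[-0.072  0.123  0.028]
```

```bash

python3 -m inch '{"translation":[[-0.035,0.06,0],[-0.072,0.123,0],[-0.072,0.123,0],[-0.072,0.123,0.015],[-0.072,0.123,0.03],[-0.072,0.123,0.04],[-0.072,0.123,0.048],[-0.072,0.123,0.053],[-0.072,0.123,0.053],[-0.072,0.123,0.053]],"twist":[0,0,0,0,0,0,0,0,0,0]}'| egrep 'pos|ft'
python3 -m inch '{"translation":[[0,0,0.002],[0,0,0.002],[0,0,0.002]],"twist":[0,0,0]}'| egrep 'pos|ft'
python3 -m inch '{"translation":[[0,0,-0.02],[0,0,-0.05],[0,0,-0.055],[0,0,-0.2],[0,0,-0.5],[0,0,-0.7],[0,0,-0.7],[0,0,-0.7],[0,0,-0.7]],"twist":[0,0,0,0,0,0,0,0,0]}'| egrep 'pos|ft'
python3 m.py; python3 d.py|head -1; python3 -c "
from h import *
save(snapshot('scene'),'sc9.png')"
```

```text
position: [0.5493, -0.0775, 0.1084]
ft_force: [0.4, -0.4, 5.2]
position: [0.5493, -0.0775, 0.1079]
ft_force: [0.8, -0.4, 5.0]
position: [0.5479, -0.0774, 0.246]
ft_force: [0.8, 0.9, 0.4]
wrist blue [268.  131.9] 94 [ 0.6463 -0.0716]
wrist blue [263.1 165.5] 81 [ 0.6226 -0.0563]
wrist blue [270.  195.4] 75 [ 0.5964 -0.0511]
wrist blue [289.4 218.4] 70 [ 0.5706 -0.0591]
wrist blue [316.6 233.6] 67 [ 0.548  -0.0769]
wrist pink [315.1 145.6] 85 [ 0.6212 -0.1046]
wrist pink [238.7 215.5] 75 [ 0.5901 -0.0172]
wrist pink [325.7 188.2] 76 [ 0.584  -0.0999]
dish [ 0.5955 -0.0703]
scene blue [321.6 302.9] 11 [ 0.6466 -0.0729]
scene blue [320.2 292. ] 10 [ 0.6224 -0.0576]
scene blue [314.7 283.1] 9 [ 0.5961 -0.0525]
scene blue [305.  277.5] 6 [ 0.5707 -0.0603]
scene blue [292.7 274.9] 9 [ 0.548 -0.078]
scene pink [302.3 302.9] 9 [ 0.6212 -0.1061]
scene pink [324.9 274.1] 8 [ 0.5905 -0.0187]
scene pink [294.  290.5] 6 [ 0.5842 -0.1011]
scene pinkB [293.6 290.2] 8 [ 0.5831 -0.1013]
dish [ 0.5896 -0.0693]
dish [ 0.5975 -0.08  ]
18.675 [ 0.5488 -0.0775  0.2472] [0.1  0.27 0.53] 0.006918134214347683 [-0.001  0.    -1.   ] 1.7866213826011783
```

View pics/sc9.png

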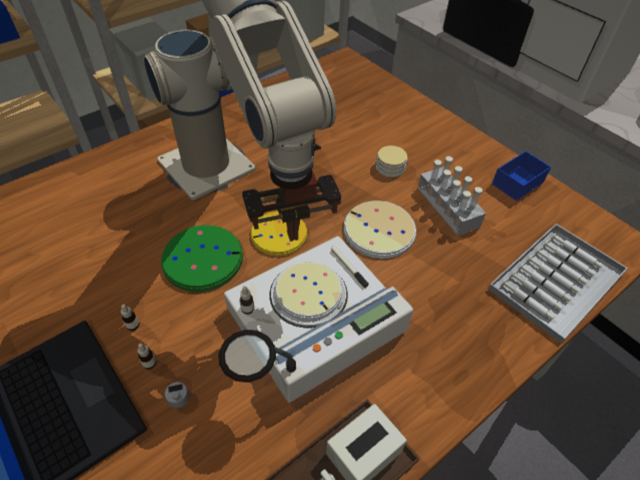

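The hand is clear above the counter. The dish sits where it was at (308,291), within 1 mm, and the bystanders look unmoved.

```bash
python3 -c "
from cell import sign_off; print(sign_off())"
```

```text
the job is handed in; nothing more can be done
None
```

I pressed the five blue colonies in order from the pen tick, each time to an estimated 4–5 mm of plate travel at about 4–6 N, a bit past half way, and let the plate up between touches. The dish moved less than 1 mm, the hand is clear, and the job is handed in; the hand-in returned no verdict.

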